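# Shut and lock the filter hatch of a bench fume extractor

### The arm

A 6-joint arm with a two-finger parallel gripper is mounted at the origin on the work surface. World frame = base frame: x ahead of the robot, y to its left, z up, the work surface at z = 0. Lengths are in m, angles in rad, forces in N, time in s.
With the tool pointing down it reaches from about 0.325 to 0.9 m from the base axis. Payload 6.1 kg.
Tool frame: the origin (TCP) lies midway between the tips of the shut fingers; the grasp point (between the pads) lies 19 mm behind it; z points along the fingers, y is the line along which they close (so a half turn about z gives the same grasp; the last joint's range is limited). The gripper opens to 87 mm and grips with 3 to 60 N. Pads are 19 mm wide; open, the fingers measure 117 mm over their backs; the gripper's body (75 mm by 190 mm) begins 51 mm behind the grasp point.
Start: joints at [-0.126, 0.22, 1.526, -0, 1.395, -0.126], TCP at [0.625, -0, 0.223] pointing down, gripper open.
Joint ranges: [-2.98, 2.98], [-0.91, 2.08], [0.09, 2.57], [-1.24, 4.39], [0.2, 2.65], [-2.68, 2.68]. Speed limits (rad/s): [2.57, 2.57, 3.01, 3.14, 3.14, 3.14].

### API

Orientations are given as a rotation vector (axis times angle).
In Python, from plant import observe, camera, sign_off gives the robot as it stands.
- The arm moves only by the shell command python3 -m pendant 'ROWS' [FORCE]. ROWS is JSON, a list that holds one entry, the list of rows, each a list of 7 numbers: the turn, a rotation vector about the tool's x, y, z in degrees, then the shift along the tool's x, y, z in mm, then the gripper command: -1 is shut, 1 is fully open, values between are in proportion. In form: [[[ax, ay, az, tx, ty, tz, hand], ...]]. A call has 1 to 5 rows; each row shifts and turns the commanded pose from where the row before left it, along the tool's axes as they then stand; what a row does not reach is not made up. A row lasts 1/8 s, in which the tool goes at most 62.5 mm and 10.7 degrees, less where a joint would pass 70% of its speed; a pose out of reach is approached as far as the arm can. A call with a gripper value outside its range is refused whole. The fingers move at their own pace and stop on an object; FORCE is the grip in N (left out, the last holds). Time passes only in rows, so rows that do not move let the fingers close. It gives the time, the measured TCP pose, the force, the opening and the grip force at its end, in the units of the state.
- observe(): the state, without advancing time (a new reading comes with each control period).
- camera(name): name is "scene" or "side" or "wrist"; returns a dict with "img" (480x640x3 uint8, red, green, blue), "intrinsics" (3x3 intrinsics, pixels), "dist_coeffs" ([k1, k2, p1, p2, k3] as OpenCV has them; the pictures are not rectified), "R" (3x3) and "t" (3): a world point X has camera coordinates R X + t. Camera axes: x right, y down, z forward; pixel columns grow to the right and rows downward; lengths in m; the calibration is good to about 2 mm. A picture is of the moment at which its call begins. There is no depth.
- sign_off(): hands the job in; it is judged then, once.
The state is a dict: "time_s": time; "joints": joint angles; "joint_vel": joint speeds; "tau": joint torques, N m; "tool_pos": TCP position; "eef_rot": TCP orientation; "force": force on the tool from outside, world axes, zero at the start; "torque": the same for the moment, N m; "grip_width": finger opening in m; "gripper_force": force on a finger pad.
Only numpy, scipy, OpenCV 4.12 (cv2) and the standard library are available. Lean on these libraries where they do the work, as an engineer would, in place of code of your own. Each camera call takes 0.05 s, during which the arm holds its last target. There are 200 camera calls.

### The job

The filter hatch on top of the fume extractor stands ajar. Nothing is to be gripped or picked up: with the fingertips, push the hatch fully shut, and only then set a fingertip in the slot of its round orange fastener and turn it clockwise a quarter turn, as far as it goes, so that the red end of the slot points at the green dot and the hatch is locked. Do not swing the hatch further open, and leave the solder spool, flux bottle, mug and meter around the extractor where they are.

Things in the scene. Friction and masses are not known exactly. Their poses are not given: they have to be found in the camera images.
- extractor: Bench fume extractor, a grey and blue steel box 320 (x) x 260 (y) x 130 mm high, immovable on the table. Origin: centre of its underside. Its -x side is the front, nearest the robot when its yaw is 0. The blue rear 100 mm of its top carries a black outlet collar and a switch, up to 22 mm high.
- hatch (a joint): Angle of the white hatch, a flat plate 200 x 200 x 6 mm on top of the extractor, hinged along its rear edge. 0 = fully shut against a rigid stop (plate level, top face 136 mm above the table); grows in rad as the front edge rises. Starts between 0.25 and 0.6. Stiff hinge: it stays at any angle; 2 to 6 N of downward push near the front edge closes it.
- hatch_edge (a point): Middle of the hatch's front edge, on its top face, 200 mm from the hinge axis. Axes turn with the hatch: x along the plate towards the hinge, z out of its top face. The strip of bare plate between this edge and the fastener's collar is 21 mm wide.
- cam_slot (a point): Centre of the orange fastener, level with its top, 75 mm behind the hatch's front edge, 18 mm above the plate (154 mm above the table when shut). A 94 mm disc, flush inside a fixed black collar 108 mm across. One slot crosses it through the centre: 28 mm wide, 15 mm deep, flat floor, 92 mm long. The slot lies along this frame's y axis, its red-floored end at -y.
- cam (a joint): Turn of the fastener, rad. 0 = open, red end of the slot at the yellow dot (-y side of the extractor); starts in 0 to 0.35; grows CLOCKWISE from above; at 1.57 red points at the green dot at the front edge: locked; rigid stop at 1.60. Friction 0.15 N m, no spring. If turned past 0.6 before the hatch is shut, its steel tongue under the plate strikes the housing's rim and the hatch cannot shut.
- hatch_hinge (a point): Middle of the hinge axis, level with the plate's underside: 130 mm above the table, 55 mm behind the extractor's origin (+x of its frame). The axis runs along this frame's y. Fixed to the extractor.
- spool: Steel-coloured solder spool standing on its end, 60 mm diameter, 46 mm high; origin: centre of its underside. Leave alone.
- flux: Small white flux bottle with a red cap, 40 mm diameter, 85 mm high; origin: centre of its underside. Leave alone.
- mug: Blue mug, 78 mm diameter, 88 mm high, handle at its +y; origin: centre of its underside. Leave alone.
- meter: Yellow hand-held meter lying flat, 130 (x) x 70 x 30 mm; origin: centre of its underside. Leave alone.

How it is judged:
On the way:
1. the hatch is pushed shut while the fastener is still open (value of joint hatch below 0.03 rad and value of joint cam below 0.7 rad), for 0.2 s.
At the end, for the whole second after the job is handed in: The hatch is shut (within 0.03 rad, 6 mm at its front edge), the fastener is turned to the locked position (beyond 1.42 rad of its 1.60), both are at rest, and the spool, flux bottle, mug and meter are within 30 mm of where they began (value of joint hatch below 0.03 rad and value of joint cam above 1.42 rad and velocity of joint each of cam, hatch below 0.05 rad/s and distance of each of spool, flux, mug, meter from where it was at the start of the episode below 0.03 m); the robot touches nothing.
It fails at once if the hatch is lifted or swung further open (beyond 0.72 rad) (value of joint hatch above 0.72 rad).
It fails at once if the spool, flux bottle, mug or meter is lifted or shoved over 30 mm (distance of any of spool, flux, mug, meter from where it was at the start of the episode above 0.03 m).
It also fails if it takes over 50 s, if anything falls off the work surface, if the arm or the gripper's body presses on something with over 40 N, if the wrist force passes 120 N, or if a joint passes its speed limit or range.

## Working session

There is one attempt and no reset: what is moved stays moved. The work goes in short steps, Python scripts to look and compute and a shell command to move; the robot and the scene stay as the last step left them, time stands still between calls to the robot, and variables do not carry over. Pictures are saved under pics/ and viewed, at most 10 in all, crops included, and the job is handed in when it is done.

```bash
mkdir -p pics; cat > h.py <<'E'
import numpy as np,cv2
from plant import observe,camera,sign_off
def snap(n,f):
    c=camera(n); cv2.imwrite(f,c["img"][:,:,::-1]); np.savez(f[:-4],**c); return c
def ray(c,uv):
    p=cv2.undistortPoints(np.array([[uv]],float),np.array(c["intrinsics"]),np.array(c["dist_coeffs"]))[0,0]
    R=np.array(c["R"]);t=np.array(c["t"]); return -R.T@t, R.T@np.array([p[0],p[1],1.])
def atz(c,uv,z):
    o,d=ray(c,uv); return o+d*(z-o[2])/d[2]
E
python3 - <<'E'
from h import *
a=snap("scene","pics/a.png");b=snap("side","pics/b.png");w=snap("wrist","pics/w.png")
for c in(a,b,w): print(ray(c,(320,240)))
print(observe())
E
```

```text
(array([0.58441147, 0.68567175, 0.74946686]), array([ 0.03049038, -0.70090025, -0.71282745]))
(array([ 0.25493201, -0.7025463 ,  1.03645111]), array([ 0.26095278,  0.59766553, -0.75809805]))
(array([0.62400926, 0.07370485, 0.38406119]), array([-0.00646553, -0.27287795, -0.96205516]))
{'time_s': 0.15, 'joints': array([-1.26107271e-01,  2.21057763e-01,  1.52733564e+00,  1.16086039e-05,
        1.39468812e+00, -1.26076535e-01]), 'joint_vel': array([-1.72115015e-03, -1.96316800e-03, -3.24286547e-03,  9.89102243e-05,
       -2.52450375e-03, -9.57342241e-05]), 'tau': array([ 5.44750201e-04, -4.95191681e+01, -3.87881935e+01,  6.99610985e-02,
        5.31197037e-02, -7.11234907e-05]), 'tool_pos': array([6.24532279e-01, 5.48734484e-05, 2.21687332e-01]), 'eef_rot': array([-2.22064054e+00, -2.22056776e+00,  1.41789778e-03]), 'force': array([ 0.1738157 ,  0.57963645, -0.85797215]), 'torque': array([0.03900029, 0.04411561, 0.03416515]), 'gripper_force': 0.0, 'grip_width': 0.08733109054745074}
```

View pics/a.png

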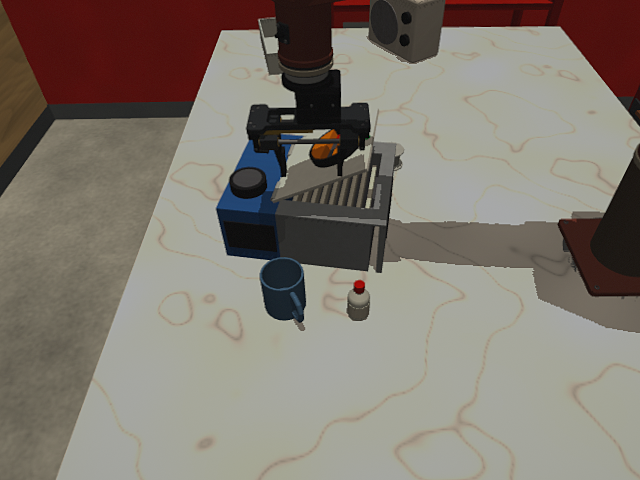

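View pics/b.png

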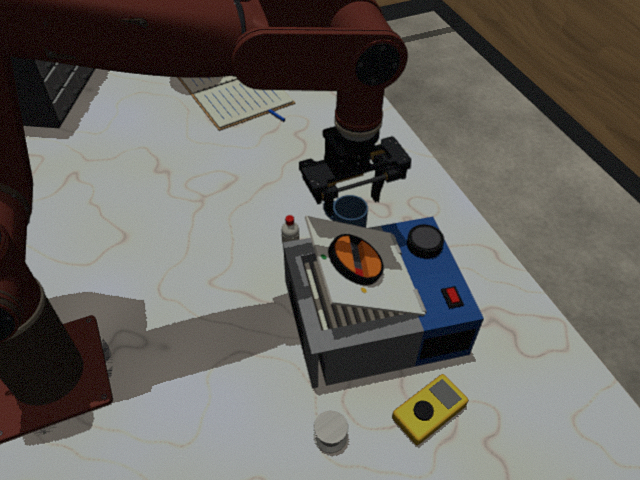

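The side view shows the extractor with its hatch ajar (hatch front corner near (308,218)), the fastener at (357,259), and the spool, meter, flux and mug around it. I'll enlarge this.

```bash
python3 - <<'E'
import cv2
i=cv2.imread("pics/b.png")[200:395,275:490]
cv2.imwrite("pics/b2.png",cv2.resize(i,None,fx=3,fy=3,interpolation=cv2.INTER_CUBIC))
E
```

```text
(no output)
```

View pics/b2.png

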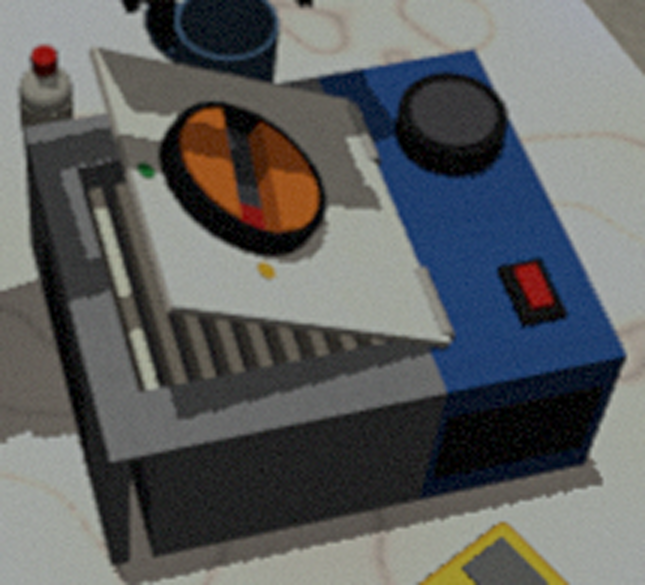

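```bash
cat > fit.py <<'E'
from h import *
from scipy.optimize import least_squares
c=np.load("pics/b.npz")
px=np.array([[112,460],[28,126],[475,52],[624,357],[95,50],[172,310],[450,340],[147,171],[266,271],[252,216]])/3.+[275,200]
def model(p):
    x,y,yaw,h,cam=p
    E=[[-.16,-.13,.13],[-.16,.13,.13],[.16,.13,.13],[.16,-.13,.13]]
    def H(d,yy,z): return [.055-d*np.cos(h)+z*np.sin(h)*-1*-1*0-z*np.sin(h)*-1*0+ -z*-np.sin(h)*1, yy, .13+d*np.sin(h)+z*np.cos(h)]
    P=E+[H(.2,.1,.006),H(.2,-.1,.006),H(0,-.1,.006)]
    s=np.array(P); 
    r=.04;P=P+[H(.125+r*np.sin(cam),-r*np.cos(cam),.009)]
    P=np.array(P);R=np.array([[np.cos(yaw),-np.sin(yaw)],[np.sin(yaw),np.cos(yaw)]])
    P[:,:2]=P[:,:2]@R.T+[x,y]
    return P
def res(p):
    P=model(p); q=cv2.projectPoints(P,cv2.Rodrigues(c["R"])[0],c["t"],c["intrinsics"],c["dist_coeffs"])[0][:,0]
    return (q-px[[0,1,2,3,4,5,6,9]]).ravel()
if __name__=="__main__":
    for i in (0,1,2,3): print(atz(c,px[i],.13).round(4))
    s=least_squares(res,[.6,0,0,.4,.1],loss='soft_l1'); print(s.x.round(4)); print(res(s.x).reshape(-1,2).round(1))
    x,y,yaw,h,cam=s.x
    R=np.array([[np.cos(yaw),-np.sin(yaw)],[np.sin(yaw),np.cos(yaw)]])
    for n,l in(("slot",[-.07,0]),("edge",[-.145,0]),("hinge",[.055,0])): print(n,(R@l+[x,y]).round(4))
    print(model(s.x)[4:7].round(3))
    for n,uv,z in(("meter",(430,408),.03),("spool",(331,425),.046),("mug",(351,205),.088),("flux",(290,220),.08)): print(n,atz(c,uv,z).round(3))
E
python3 fit.py
```

```text
[ 0.454  -0.2206  0.13  ]
[0.4989 0.0345 0.13  ]
[ 0.8093 -0.0209  0.13  ]
[ 0.7658 -0.2742  0.13  ]
[ 0.6329 -0.1196 -0.1694  0.4843  0.0995]
[[-0.3  0.2]
 [-1.  -0.1]
 [ 0.8 -1.2]
 [ 1.5 -0.3]
 [-0.6 -0.9]
 [-0.2 -0.8]
 [ 0.8  0.7]
 [-0.2  6.2]]
slot [ 0.5639 -0.1078]
edge [ 0.49   -0.0952]
hinge [ 0.6871 -0.1289]
[[ 0.532 -0.001  0.228]
 [ 0.499 -0.198  0.228]
 [ 0.673 -0.228  0.135]]
meter [ 0.629 -0.352  0.03 ]
spool [ 0.449 -0.318  0.046]
mug [0.685 0.113 0.088]
flux [0.546 0.13  0.08 ]
```

The crop is sharp and the fit residual is about 1 px. It gives yaw −9.7°, hatch about 0.48 rad and cam about 0.1. First I'll rise, shut the gripper and turn the tool.

```bash
python3 -m pendant '[[[0,0,0,0,0,-40,-1],[0,0,-10,0,0,-40,-1],[0,0,-10,0,0,0,-1],[0,0,-10,0,0,0,-1],[0,0,-10,0,0,0,-1]]]'
python3 -m pendant '[[[0,0,-10,0,0,0,-1],[0,0,-10,0,0,0,-1],[0,0,-10,0,0,0,-1],[0,0,-10,0,0,0,-1],[0,0,0,0,0,0,-1]]]'
cat > go.py <<'E'
import sys
from h import *
from scipy.spatial.transform import Rotation as Ro
o=observe();R=Ro.from_rotvec(o["eef_rot"]).as_matrix()
t=np.array([float(v) for v in sys.argv[1:4]])
print("tool shift mm",(R.T@(t-o["tool_pos"])*1000).round(1),"y ang",np.degrees(np.arctan2(R[1,1],R[0,1])).round(1),"z",R[:,2].round(3),o["joints"].round(2),o["force"].round(1),o["tool_pos"].round(4))
E
python3 go.py 0.535 -0.042 0.26
```

```text
time_s: 0.78
tool_pos: [0.6248, 0.0, 0.3022]
eef_rot: [-1.319, -2.851, 0.0]
force: [-0.1, -0.0, -0.0]
grip_width: 0.0451
gripper_force: 0.0
time_s: 1.4
tool_pos: [0.6248, 0.0, 0.3021]
eef_rot: [-0.276, -3.129, -0.0]
force: [0.4, 0.3, -0.6]
grip_width: 0.0017
gripper_force: 0.0
tool shift mm [ 81.  -57.1  42.2] y ang 79.9 z [-0.001  0.    -1.   ] [-0.13  0.18  1.42  0.    1.54 -1.52] [ 0.4  0.3 -0.6] [0.6248 0.     0.3021]
```

```bash
python3 -m pendant '[[[0,0,0,40,-29,0,-1],[0,0,0,41,-28,0,-1],[0,0,0,0,0,30,-1],[0,0,0,0,0,20,-1],[0,0,0,0,0,10,-1]]]'
python3 -m pendant '[[[0,0,0,0,0,12,-1],[0,0,0,0,0,12,-1],[0,0,0,0,0,0,-1]]]'
python3 go.py 0.535 -0.042 0.136
python3 -c "
from h import *
snap('side','pics/c.png');i=cv2.imread('pics/c.png')[180:380,260:500];cv2.imwrite('pics/c2.png',cv2.resize(i,None,fx=3,fy=3))"
```

```text
time_s: 2.02
tool_pos: [0.5348, -0.0418, 0.2408]
eef_rot: [-0.276, -3.127, -0.001]
force: [0.3, -0.2, 0.6]
grip_width: 0.0008
gripper_force: 0.0
time_s: 2.4
tool_pos: [0.5351, -0.0419, 0.2176]
eef_rot: [-0.274, -3.128, -0.0]
force: [0.3, 0.4, 0.2]
grip_width: 0.0005
gripper_force: 0.0
tool shift mm [-0.  -0.2 81.6] y ang 80.0 z [-0.001  0.    -1.   ] [-0.23  0.01  1.76 -0.    1.37 -1.62] [0.3 0.4 0.2] [ 0.5351 -0.0419  0.2176]
```

View pics/c2.png

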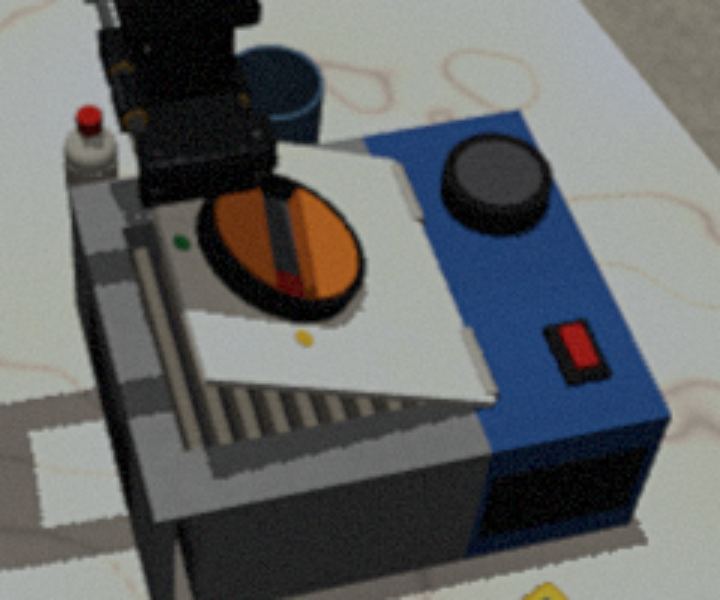

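The hatch's near front corner has moved from (332,303) to (328,307), so the tip is on the plate and the hatch is starting to close. I'll continue down.

```bash
python3 -m pendant '[[[0,0,0,0,0,10,-1],[0,0,0,0,0,10,-1],[0,0,0,0,0,10,-1],[0,0,0,0,0,10,-1],[0,0,0,0,0,10,-1]]]'
python3 -m pendant '[[[0,0,0,0,0,10,-1],[0,0,0,0,0,8,-1],[0,0,0,0,0,6,-1],[0,0,0,0,0,4,-1],[0,0,0,0,0,0,-1]]]'
```

```text
time_s: 3.08
tool_pos: [0.5351, -0.042, 0.1676]
eef_rot: [-0.274, -3.129, -0.0]
force: [-0.9, -0.1, 1.8]
grip_width: 0.0004
gripper_force: 1.2
time_s: 3.7
tool_pos: [0.5354, -0.0421, 0.1402]
eef_rot: [0.274, 3.13, 0.0]
force: [0.2, 0.2, 0.1]
grip_width: 0.0002
gripper_force: 0.0
```

```bash
python3 -m pendant '[[[0,0,0,0,0,3,-1],[0,0,0,0,0,2,-1],[0,0,0,0,0,0,-1]]]'
python3 -m pendant '[[[0,0,0,0,0,2,-1],[0,0,0,0,0,0,-1],[0,0,0,0,0,0,-1]]]'
python3 -c "
from h import *
snap('side','pics/d.png');i=cv2.imread('pics/d.png')[180:380,260:500];cv2.imwrite('pics/d2.png',cv2.resize(i,None,fx=3,fy=3))"
```

```text
time_s: 4.08
tool_pos: [0.5357, -0.0421, 0.1363]
eef_rot: [0.274, 3.129, -0.0]
force: [-3.1, 0.3, 5.6]
grip_width: 0.0008
gripper_force: 2.7
time_s: 4.45
tool_pos: [0.5357, -0.0421, 0.1362]
eef_rot: [0.273, 3.129, -0.001]
force: [-7.4, 1.7, 17.8]
grip_width: 0.0006
gripper_force: 8.7
```

View pics/d2.png

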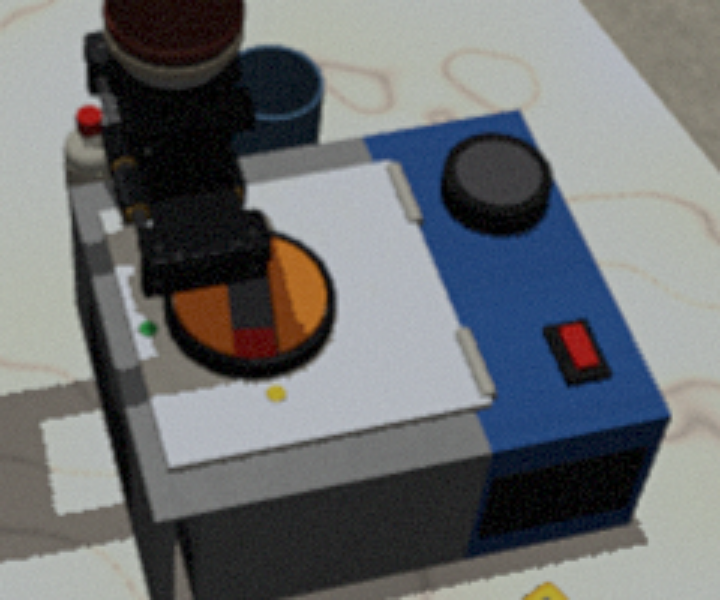

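The hatch is shut: the plate is level, the tip stopped at z 0.136 and the force rose to 18 N. The red slot end is at about (345,294) in the full image. Next I'll lift, move over the fastener and look with the wrist camera.

```bash
python3 -m pendant '[[[0,0,0,0,0,-30,-1],[0,0,0,0,0,-50,-1],[0,0,0,0,0,0,0.15]]]'
python3 go.py 0.5639 -0.1078 0.22
python3 -c "
from h import *
snap('side','pics/e.png');snap('wrist','pics/ew.png');i=cv2.imread('pics/e.png')[240:340,290:410];j=cv2.imread('pics/ew.png')
i=cv2.resize(i,None,fx=4,fy=4);cv2.imwrite('pics/e2.png',np.hstack([i,cv2.resize(j,(320,400))]))"
```

```text
time_s: 4.88
tool_pos: [0.5383, -0.0427, 0.2185]
eef_rot: [0.273, 3.121, -0.002]
force: [1.1, -0.2, 0.3]
grip_width: 0.005
gripper_force: 0.0
tool shift mm [-36.5 -59.6  -1.2] y ang 80.0 z [ 0.009 -0.002 -1.   ] [-0.23  0.01  1.76 -0.    1.36 -1.62] [ 1.1 -0.2  0.3] [ 0.5383 -0.0427  0.2185]
```

View pics/e2.png

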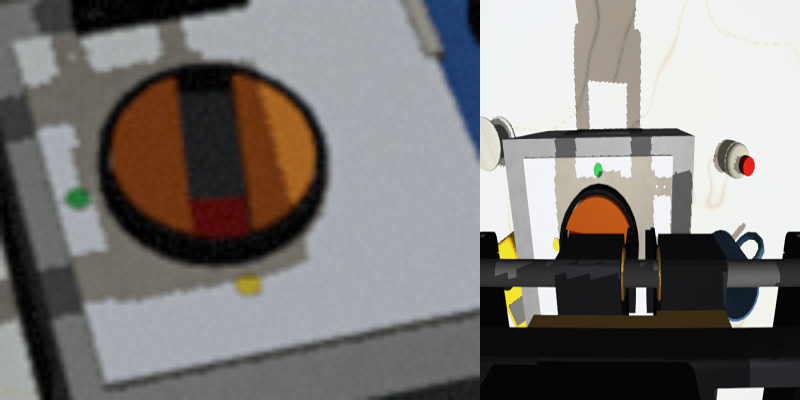

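The side view shows the disc centred near crop (213,155), with the slot's left top edge running roughly (182,92)→(191,200), red end nearest the yellow dot. Computing positions.

```bash
python3 - <<'E'
from h import *
c=np.load("pics/e.npz")
f=lambda u,v,z:atz(c,(u/4+290,v/4+240),z)
print("centre",f(213,155,.154).round(4))
for a,b,z in(((182,92),(192,233),.154),((236,92),(247,233),.139)):
    p=f(*a,z);q=f(*b,z);d=p-q;print(p.round(4),q.round(4),np.degrees(np.arctan2(d[1],d[0])).round(1))
print("dots",f(78,198,.136),f(249,285,.136))
E
```

```text
centre [ 0.5616 -0.1106  0.154 ]
[ 0.5634 -0.071   0.154 ] [ 0.5346 -0.1471  0.154 ] 69.3
[ 0.5927 -0.0703  0.139 ] [ 0.5627 -0.1473  0.139 ] 68.7
dots [ 0.49933173 -0.09722141  0.136     ] [ 0.55245208 -0.17182978  0.136     ]
```

```bash
python3 -m pendant '[[[0,0,0,-18,-30,0,0.15],[0,0,0,-18,-30,0,0.15],[0,0,10.5,0,0,0,0.15],[0,0,0.5,0,0,0,0.15],[0,0,0,0,0,0,0.15]]]'
python3 go.py 0.563 -0.109 0.160
```

```text
time_s: 5.6
tool_pos: [0.5597, -0.1069, 0.2123]
eef_rot: [-0.567, -3.088, -0.0]
force: [-0.7, 0.1, 1.3]
grip_width: 0.0492
gripper_force: 0.0
tool shift mm [-3.9 -0.7 52.3] y ang 69.2 z [-0.002  0.001 -1.   ] [-0.33  0.1   1.68  0.    1.36 -1.53] [-0.7  0.1  1.3] [ 0.5597 -0.1069  0.2123]
```

```bash
python3 -m pendant '[[[0,0,0,-4,-1,20,0.15],[0,0,0,0,0,20,0.15],[0,0,0,0,0,10,0.15],[0,0,0,0,0,0,0.15]]]'
python3 go.py 0.563 -0.109 0.142
python3 -c "
from h import *
snap('side','pics/g.png');snap('scene','pics/gs.png');i=cv2.imread('pics/g.png')[230:340,285:405];j=cv2.imread('pics/gs.png')[100:220,240:400]
cv2.imwrite('pics/g2.png',np.hstack([cv2.resize(i,(436,400),interpolation=2),cv2.resize(j,(364,400),interpolation=2)]))"
```

```text
time_s: 6.1
tool_pos: [0.5627, -0.1093, 0.1617]
eef_rot: [-0.571, -3.086, -0.001]
force: [-0.2, 0.1, 0.5]
grip_width: 0.05
gripper_force: 0.0
tool shift mm [-0.2  0.4 19.7] y ang 69.0 z [-0.003  0.001 -1.   ] [-0.33  0.15  1.72  0.    1.27 -1.53] [-0.2  0.1  0.5] [ 0.5627 -0.1093  0.1617]
```

View pics/g2.png

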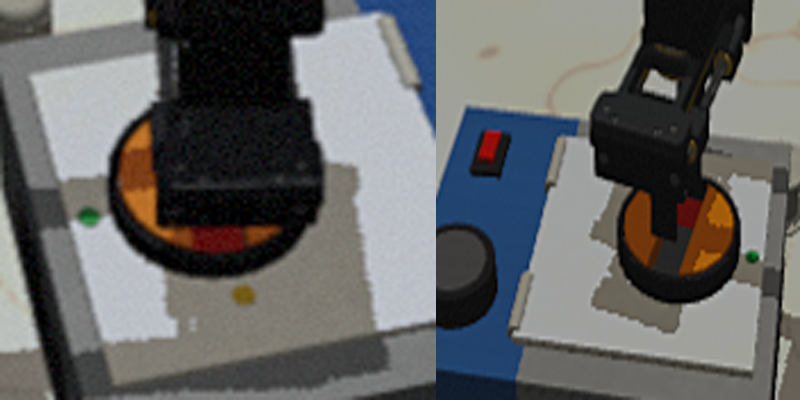

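Both views show the fingers above the disc, in line with the slot (red end just beyond the near finger). Descending into the slot gently.

```bash
python3 -m pendant '[[[0,0,0,0,0,5,0.15],[0,0,0,0,0,4,0.15],[0,0,0,0,0,0,0.15]]]'
python3 -m pendant '[[[0,0,0,0,0,4,0.15],[0,0,0,0,0,4,0.15],[0,0,0,0,0,0,0.15]]]'
```

```text
time_s: 6.58
tool_pos: [0.5638, -0.1098, 0.1544]
eef_rot: [0.573, 3.089, 0.0]
force: [-0.6, 0.0, 0.4]
grip_width: 0.0502
gripper_force: 0.0
time_s: 6.95
tool_pos: [0.5629, -0.1093, 0.1477]
eef_rot: [-0.571, -3.088, -0.001]
force: [-3.6, 1.5, 2.6]
grip_width: 0.05
gripper_force: 2.1
```

```bash
python3 -m pendant '[[[0,0,0,0,0,0,0.15],[0,0,0,0,0,0,0.15]]]'; python3 -m pendant '[[[0,0,0,0,0,2,0.15],[0,0,0,0,0,0,0.15],[0,0,0,0,0,0,0.15]]]'; python3 go.py 0.563 -0.109 0.143
```

```text
time_s: 7.2
tool_pos: [0.563, -0.1093, 0.1464]
eef_rot: [-0.572, -3.087, -0.001]
force: [-5.2, 2.8, 4.1]
grip_width: 0.05
gripper_force: 2.7
time_s: 7.58
tool_pos: [0.563, -0.1093, 0.1441]
eef_rot: [-0.572, -3.087, -0.001]
force: [-4.7, 1.9, 2.3]
grip_width: 0.0502
gripper_force: 2.6
tool shift mm [0.1 0.3 1.1] y ang 69.0 z [-0.002  0.001 -1.   ] [-0.33  0.17  1.74  0.    1.24 -1.53] [-4.7  1.9  2.3] [ 0.563  -0.1093  0.1441]
```

Inside the slot, touching its +x wall lightly. I'll shift off it and start turning clockwise.

```bash
python3 -m pendant '[[[0,0,0,3,0,0,0.15],[0,0,0,0,0,0,0.15],[0,0,5,0,0,0,0.15],[0,0,5,0,0,0,0.15],[0,0,0,0,0,0,0.15]]]'; python3 go.py 0.563 -0.109 0.144; python3 -m pendant '[[[0,0,6,0,0,0,0.15],[0,0,6,0,0,0,0.15],[0,0,6,0,0,0,0.15],[0,0,6,0,0,0,0.15],[0,0,0,0,0,0,0.15]]]'; python3 go.py 0.563 -0.109 0.144
```

```text
time_s: 8.2
tool_pos: [0.5604, -0.1083, 0.1445]
eef_rot: [-0.839, -3.026, -0.001]
force: [-3.4, 2.6, 2.1]
grip_width: 0.0502
gripper_force: 2.4
tool shift mm [-2.6  0.7  0.5] y ang 59.0 z [-0.001  0.001 -1.   ] [-0.33  0.16  1.75  0.    1.24 -1.36] [-3.4  2.6  2.1] [ 0.5604 -0.1083  0.1445]
time_s: 8.82
tool_pos: [0.5598, -0.1081, 0.1442]
eef_rot: [-1.449, -2.784, 0.001]
force: [-5.0, 3.0, 3.8]
grip_width: 0.0502
gripper_force: 2.9
tool shift mm [-2.6  2.2  0.2] y ang 35.0 z [-0.003  0.001 -1.   ] [-0.33  0.16  1.75  0.    1.24 -0.94] [-5.   3.   3.8] [ 0.5598 -0.1081  0.1442]
```

```bash
python3 -m pendant '[[[0,0,7,0,0,0,0.15],[0,0,7,0,0,0,0.15],[0,0,7,0,0,0,0.15],[0,0,7,0,0,0,0.15],[0,0,0,0,0,0,0.15]]]'; python3 go.py 0.563 -0.109 0.144;  python3 -m pendant '[[[0,0,6,0,0,0,0.15],[0,0,6,0,0,0,0.15],[0,0,4,0,0,0,0.15],[0,0,0,0,0,0,0.15]]]'; python3 go.py 0.563 -0.109 0.144; python3 -c "
from h import *
print(observe()['torque'])
snap('side','pics/k.png');snap('scene','pics/ks.png');i=cv2.imread('pics/k.png')[230:340,285:405];j=cv2.imread('pics/ks.png')[100:220,240:400]
cv2.imwrite('pics/k2.png',np.hstack([cv2.resize(i,(436,400),interpolation=2),cv2.resize(j,(364,400),interpolation=2)]))"
```

```text
time_s: 9.45
tool_pos: [0.5595, -0.1071, 0.1436]
eef_rot: [-2.078, -2.35, 0.0]
force: [-5.6, 4.3, 2.0]
grip_width: 0.0501
gripper_force: 3.3
tool shift mm [-2.3  3.3 -0.4] y ang 7.0 z [-0.004  0.003 -1.   ] [-0.33  0.16  1.75  0.    1.24 -0.45] [-5.6  4.3  2. ] [ 0.5595 -0.1071  0.1436]
time_s: 9.95
tool_pos: [0.5597, -0.1065, 0.1435]
eef_rot: [-2.384, -2.038, -0.0]
force: [-4.1, 6.7, -0.2]
grip_width: 0.05
gripper_force: 3.6
tool shift mm [-2.   3.7 -0.5] y ang -8.9 z [-0.003  0.004 -1.   ] [-0.33  0.16  1.75  0.    1.24 -0.17] [-4.1  6.7 -0.2] [ 0.5597 -0.1065  0.1435]
[1.34381824 0.7420063  0.16759847]
```

View pics/k2.png

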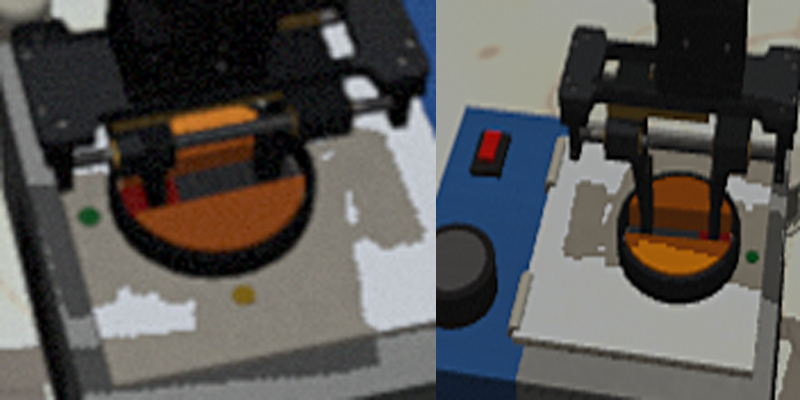

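The slot is nearly aligned, with its red end next to the green dot. I'll turn until it meets the stop.

```bash
for i in 1; do python3 -m pendant '[[[0,0,4,0,0,0,0.15],[0,0,2,0,0,0,0.15],[0,0,0,0,0,0,0.15]]]'; python3 go.py 0.563 -0.109 0.144; python3 -c "
from h import *
print(observe()['torque'])"; done;  python3 -m pendant '[[[0,0,4,0,0,0,0.15],[0,0,0,0,0,0,0.15],[0,0,0,0,0,0,0.15]]]'; python3 go.py 0.563 -0.109 0.144; python3 -c "
from h import *
print(observe()['torque'])"
```

```text
time_s: 10.42
tool_pos: [0.56, -0.1056, 0.1435]
eef_rot: [-2.486, -1.911, -0.002]
force: [-3.4, 11.3, 0.5]
grip_width: 0.05
gripper_force: 4.9
tool shift mm [-2.5  3.8 -0.5] y ang -14.9 z [-0.003  0.005 -1.   ] [-0.33  0.16  1.75  0.    1.24 -0.07] [-3.4 11.3  0.5] [ 0.56   -0.1056  0.1435]
[1.91323195 0.51783319 0.28663666]
time_s: 10.8
tool_pos: [0.5605, -0.1048, 0.1436]
eef_rot: [-2.548, -1.828, -0.003]
force: [-1.6, 13.0, -0.5]
grip_width: 0.0504
gripper_force: 27.7
tool shift mm [-3.2  3.7 -0.4] y ang -18.7 z [-0.002  0.006 -1.   ] [-0.33  0.16  1.75  0.01  1.24 -0.  ] [-1.6 13.  -0.5] [ 0.5605 -0.1048  0.1436]
[2.30091838 0.16499173 1.87890649]
```

The torque jumped to 1.9 N m, so the fastener is at its stop. I'll back off slightly, lift out and check.

```bash
python3 -m pendant '[[[0,0,-3,0,0,0,0.15],[0,0,-3,2,0,0,0.15],[0,0,0,0,0,0,0.15]]]'; python3 -m pendant '[[[0,0,0,0,0,-10,0.15],[0,0,0,0,0,-20,0.15],[0,0,0,0,0,-50,0.15],[0,0,0,0,0,-60,0.15],[0,0,0,0,0,-40,0.15]]]'; python3 -c "
from h import *
snap('side','pics/m.png');i=cv2.imread('pics/m.png')
cv2.imwrite('pics/m2.png',np.hstack([cv2.resize(i[210:360,285:435],(400,400),interpolation=2),cv2.resize(i,(400,300)) [:300].repeat(1,0) if 0 else cv2.copyMakeBorder(cv2.resize(i,(400,300)),0,100,0,0,0)]))
c=np.load('pics/m.npz')"
```

```text
time_s: 11.18
tool_pos: [0.562, -0.1068, 0.1446]
eef_rot: [2.457, 1.956, 0.001]
force: [0.8, 1.6, -0.6]
grip_width: 0.05
gripper_force: 1.0
time_s: 11.8
tool_pos: [0.5624, -0.1074, 0.3303]
eef_rot: [2.455, 1.951, 0.005]
force: [1.2, -0.0, 0.6]
grip_width: 0.0498
gripper_force: 0.0
```

View pics/m2.png

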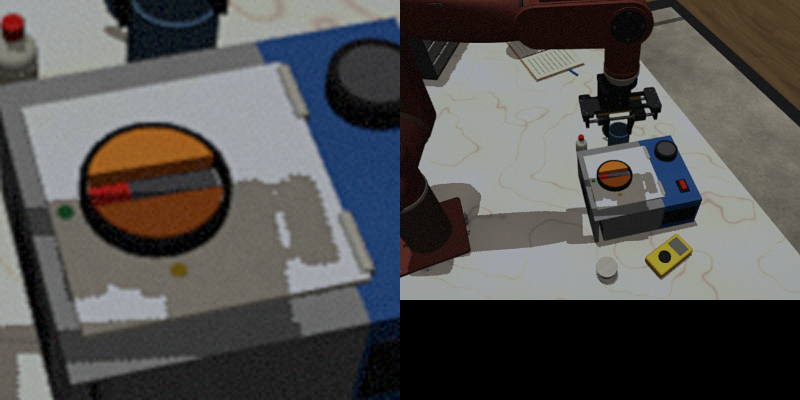

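The red end now faces the green dot, at about crop (65,212). A quick angle check: near slot edge runs from (92,204) to (222,186).

```bash
python3 -c "
from h import *
c=np.load('pics/m.npz')
f=lambda u,v:atz(c,(u*.375+285,v*.375+210),.154)
for a,b in(((92,204),(222,186)),((90,181),(212,153))):
  d=f(*b)-f(*a);print(np.degrees(np.arctan2(d[1],d[0])))
print(observe()['joint_vel'].round(3))"
```

```text
-12.856145041698852
-6.557202133884222
[-0.    -0.002  0.029 -0.002 -0.103 -0.001]
```

```bash
python3 -m pendant '[[[0,0,0,0,0,0,0.15],[0,0,0,0,0,0,0.15]]]'; python3 -c "
from h import *
print(sign_off())"
```

```text
time_s: 12.1
tool_pos: [0.561, -0.1068, 0.324]
eef_rot: [-2.458, -1.955, 0.001]
force: [-1.2, -0.0, -0.1]
grip_width: 0.0503
gripper_force: 0.0
the job is handed in; nothing more can be done
None
```

I pushed the hatch fully shut, then turned the fastener clockwise to its stop so the red end points at the green dot. I handed the job in at 12.1 s with the arm clear and the items around the extractor untouched; no verdict came back.

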